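Uncover the bench valve box and shut the marked valve

ROBOT

A 7-joint arm with a two-finger parallel gripper is mounted at the origin on the work surface. World frame = base frame: x ahead of the robot, y to its left, z up, the work surface at z = 0. Lengths are in m, angles in rad, forces in N, time in s.
With the tool pointing down it reaches from about 0.4 to 0.85 m from the base axis. Payload 4.5 kg.
Tool frame: the origin (TCP) lies at the very end of the fingers, on their centre line; the grasp point (between the pads) lies 19 mm behind it (r.grasp_offset is the distance from the TCP to the grasp point, in m); z points along the fingers, y is the line along which they close (so a half turn about z gives the same grasp; the last joint's range is limited). The gripper opens to 88 mm and grips with 3 to 60 N. Pads are 18 mm wide; open, the fingers measure 123 mm over their backs; the gripper's body (75 mm by 187 mm) begins 45 mm behind the grasp point.
Start: joints at [-1.116, 0.689, -0.195, 1.565, 0.157, 0.902, -0.215], TCP at [0.255, 0.571, 0.239] pointing down, gripper open.
Joint ranges: [-3.01, 3.01], [-0.46, 2.08], [-1.47, 1.51], [0.13, 2.56], [-1, 4.14], [0.04, 2.09], [-2.66, 2.66]. Speed limits (rad/s): [2.57, 2.57, 3.14, 3.14, 3.14, 3.14, 3.14].

INTERFACE

Orientations are given as [roll, pitch, yaw] about the fixed x, y, z axes, in that order (R = Rz(yaw) Ry(pitch) Rx(roll)).
In Python, from workcell import r gives the robot as it stands. The module is installed in compiled form; this text tells all that it offers.
- The arm moves only by the tool step_arm, never from a script. Its argument "deltas" is a list of rows, each a list of 7 numbers: the shift along the tool's x, y, z in m, then the turn, a rotation vector about the tool's x, y, z in degrees, then the finger opening in m, from 0 to 0.0881. A call has 1 to 20 rows; each row shifts and turns the commanded pose from where the row before left it, along the tool's axes as they then stand; what a row does not reach is not made up. A row lasts 1/10 s, in which the tool goes at most 50 mm and 8.59 degrees, less where a joint would pass 70% of its speed; a pose out of reach is approached as far as the arm can. A call is refused whole if a number of a shift passes 0.05 or a number of a turn 8.59, either way. A call with a gripper value outside its range is refused whole. The fingers move at their own pace and stop on an object; "newtons" is the grip in N (left out, the last holds). Time passes only in rows, so rows that do not move let the fingers close. It gives the time, the measured TCP pose, the force, the opening and the grip force at its end, in the units of the state.
- r.sense(): the state, without advancing time (a new reading comes with each control period).
- r.camera(name): name is "side" or "top"; returns the picture (400x640x3 uint8, red, green, blue); there is no depth.
- r.calibration(name): a dict with "mtx" (3x3 intrinsics, pixels), "D" ([k1, k2, p1, p2, k3] as OpenCV has them; the pictures are not rectified), "pose" (4x4, takes a point from camera to world coordinates). Camera axes: x right, y down, z forward; pixel columns grow to the right and rows downward; lengths in m; the calibration is good to about 2 mm. A picture is of the moment at which its call begins. calibration takes no time and is no camera call.
- r.close_job(): hands the job in; it is judged then, once.
The state is a dict: "time_s": time; "joint_pos": joint angles; "joint_vel": joint speeds; "tau": joint torques, N m; "tcp_pos": TCP position; "tool_rot": TCP orientation; "ft_force": force on the tool from outside, world axes, zero at the start; "wrist_torque": the same for the moment, N m; "gripper_width": finger opening in m; "grip_force": force on a finger pad.
Only numpy, scipy, OpenCV 4.12 (cv2) and the standard library are available. Lean on these libraries where they do the work, as an engineer would, in place of code of your own. Each camera call takes 0.05 s, during which the arm holds its last target. There are 200 camera calls.

TASK

With your fingertips, push the metal cover of the valve box along its guides until it lies completely over the blank half and the pit is open, sliding it without lifting or tipping it; then push the marked valve handle, the one with the round disc end, clockwise until it is fully shut against its stop, straight across its pipe. Leave the plain handle open, the cover slid aside and flat on the box, and everything else on the bench where it stands; nothing needs gripping. Finish with the hand clear.

Things in the scene. Friction and masses are not known exactly. Their poses are not given: they have to be found in the camera images.
- valve_box: White valve box fixed to the bench, 170 (its x) x 446 (its y) x 75 mm high; origin at the centre of its underside, z up. Its +y half is an open-topped pit, its -y half is blank with a flat top at z 75. All four edges carry a guide lip 5 mm wide that rises to z 87; the cover slides between them along y, from over the pit (cover at y about +110) to over the blank half (end lip met at y -111).
- pit (a point): Centre of the pit's floor, 4 mm above the bench, at y +110 in the box's frame and with its axes. Inside, the pit is 130 (x) x 200 mm (y). Two copper pipes run through it along x at y -45 and +40 from here, tops 24 mm above the bench; on each is a brass valve body with its stem at x +30, brass top 40 mm above the bench.
- cover: Loose bare-metal cover plate, 154 (x) x 214 (y) x 6 mm, about 0.4 kg, lying on top of the valve box between the guide lips (3 mm play each side), axes like the box's. Origin at the centre of its underside. It starts over the pit, up to 10 mm ajar.
- cover_ridge (a point): Top centre of the upright ridge across the middle of the cover, 90 mm long in x, 12 mm thick in y, rising 20 mm above the plate (26 above the cover's underside).
- disc_handle (a joint): Angle of the marked handle, whose end is a round disc with a dark dot; it is on either of the two stems. 0: open, along its pipe, pointing to the box's -x. Grows clockwise seen from above, the end swinging to the box's +y; shut is the stop at 1.571, pointing to the box's +y. Starts at 0 to 0.2 and stays where it is left; about 2 N at the disc turns it.
- disc_handle_stem (a point): Axis of the marked handle, on top of its hub (16 mm diameter), 60 mm above the bench; the frame turns with the handle, whose end points along this frame's -x.
- disc_handle_tip (a point): Centre of the top of the disc (26 mm diameter) at the end of the marked handle, 39 mm from the axis, 54 mm above the bench. Steel bar 12 mm wide; bar and disc fill z 42 to 54 mm.
- plain_handle (a joint): Angle of the other valve handle, a plain straight steel bar with a square end; same meaning of the angle. It stays open.
- plain_handle_tip (a point): Middle of the end of the plain bar, on top, 52 mm from its axis, 54 mm above the bench; bar 12 mm wide, z 42 to 54 mm.
- cup: Red cup behind the box (its +x side), 68 mm across, 80 high; origin under its centre (so for all loose things below).
- slide_box: Yellow box of glass slides, 55 x 85 x 30 mm, behind the box.
- jar: Amber glass jar, 48 mm across, 70 high, behind the box.
- petri_dish: Clear dish, 91 mm across, 16 high, in front of the box (its -x side).
- dropper_bottle: White dropper bottle, 30 mm across, 75 high, in front of the box.
- wash_bottle: White wash bottle with red cap, 72 mm across, 210 high with its spout, at the far left.
- water_bottle: Clear water bottle, 64 mm across, 200 high, at the far right.

How it is judged:
On the way, in this order (a step that is already met when the one before it is completed fails the run):
1. The cover is slid aside over the blank half: its centre at least 80 mm beyond the box's middle, to the blank side (y of cover in the frame of valve_box below -0.08 m), for 0.2 s.
2. The marked handle is pushed shut (past 1.45 rad) (value of joint disc_handle above 1.45 rad), for 0.2 s.
At the end, for the whole second after the job is handed in: The cover lies flat and still on the box (within 6 mm of its resting height and 0.06 rad of level), its centre at least 80 mm from the box's middle on the blank side; the marked handle is shut past 1.45 rad (stop at 1.571); the plain handle is below 0.4 rad (y of cover in the frame of valve_box below -0.08 m and value of joint disc_handle above 1.45 rad and value of joint plain_handle below 0.4 rad and z of cover in the frame of valve_box below 0.081 m and angle between cover's own z axis and vertical below 0.06 rad and linear speed of cover below 0.02 m/s); the robot touches nothing.
It fails at once if The cover is lifted or tipped up off the box (more than 12 mm or 0.15 rad) (z of cover in the frame of valve_box above 0.087 m or angle between cover's own z axis and vertical above 0.15 rad).
It fails at once if The plain handle is turned past 0.4 rad (value of joint plain_handle above 0.4 rad).
It fails at once if One of the seven loose bystanders is moved more than 30 mm, lifted or tipped past 0.5 rad (distance of any of cup, slide_box, jar, petri_dish, dropper_bottle, wash_bottle, water_bottle from where it was at the start of the episode above 0.03 m or angle between any of cup, slide_box, jar, petri_dish, dropper_bottle, wash_bottle, water_bottle's own z axis and vertical above 0.5 rad).
It also fails if it takes over 48 s, if anything falls off the work surface, if the arm or the gripper's body presses on something with over 40 N, if the wrist force passes 120 N, or if a joint passes its speed limit or range.

## Working session

There is one attempt and no reset: what is moved stays moved. The work goes in short steps, Python scripts to look and compute and a tool call to move; the robot and the scene stay as the last step left them, time stands still between calls to the robot, and variables do not carry over. Pictures are saved under pics/ and viewed, at most 10 in all, crops included, and the job is handed in when it is done.

Besides the shell and the picture viewer there is one more tool, called after "Call:" as a command line: name --pt "numbers of a row" for each row, then --argument value for the rest. step_arm: Moves the arm, as the interface text tells. Its arguments: {"type":"object","properties":{"deltas":{"type":"array","items":{"type":"array","items":{"type":"number"}}},"newtons":{"type":"number"}},"required":["deltas"]}

```bash
mkdir -p pics; cat > h.py <<'E'
import numpy as np, cv2
from workcell import r
from scipy.spatial.transform import Rotation as R
def snap(cam,name):
    im=r.camera(cam); cv2.imwrite(f'pics/{name}.png',im[:,:,::-1]); return im
def px2w(cam,uv,z):
    c=r.calibration(cam); K=np.array(c['mtx']);D=np.array(c['D']);P=np.array(c['pose'])
    n=cv2.undistortPoints(np.array(uv,float).reshape(-1,1,2),K,D).reshape(-1,2)
    d=np.c_[n,np.ones(len(n))]@P[:3,:3].T; o=P[:3,3]
    return o+d*((z-o[2])/d[:,2])[:,None]
def w2px(cam,p):
    c=r.calibration(cam); P=np.linalg.inv(np.array(c['pose']))
    return cv2.projectPoints(np.array(p,float).reshape(-1,3),cv2.Rodrigues(P[:3,:3])[0],P[:3,3],np.array(c['mtx']),np.array(c['D']))[0].reshape(-1,2)
E
python3 - <<'E'
from h import *
for c in('top','side'):
    im=snap(c,c+'0'); print(np.round(r.calibration(c)['pose'],3))
s=r.sense(); print(s['time_s'],s['tcp_pos'],s['tool_rot'],s['ft_force'],s['gripper_width'])
E
```

```text
[[ 0.002 -0.997  0.078  0.48 ]
 [-1.    -0.002 -0.006  0.022]
 [ 0.007 -0.078 -0.997  1.263]
 [ 0.     0.     0.     1.   ]]
[[ 0.996 -0.056  0.073  0.498]
 [-0.092 -0.594  0.799 -0.965]
 [-0.001 -0.803 -0.596  0.821]
 [ 0.     0.     0.     1.   ]]
0.1 [0.25511289 0.569955   0.23801237] [-3.13999659e+00  9.20055411e-05  2.72084567e+00] [-0.28903175  0.34261918 -0.62396833] 0.08792915418483452
```

View pics/top0.png

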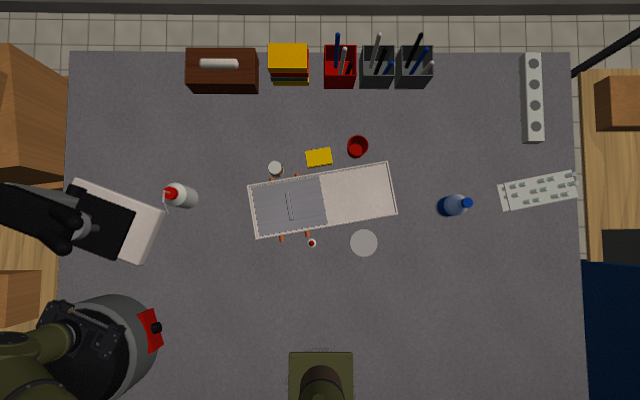

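View pics/side0.png

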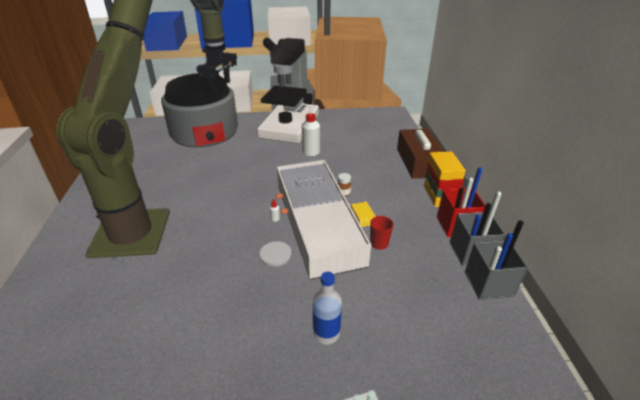

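The top view shows the box with corners near (248,185), (388,162), (397,214), (257,238), and the cover on its left half with the ridge near (289,206). I'll enlarge that area.

```bash
python3 - <<'E'
import cv2
im=cv2.imread('pics/top0.png')[145:260,238:408]
cv2.imwrite('pics/c1.png',cv2.resize(im,None,fx=4.7,fy=4.7,interpolation=cv2.INTER_CUBIC))
E
```

```text
(no output)
```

View pics/c1.png

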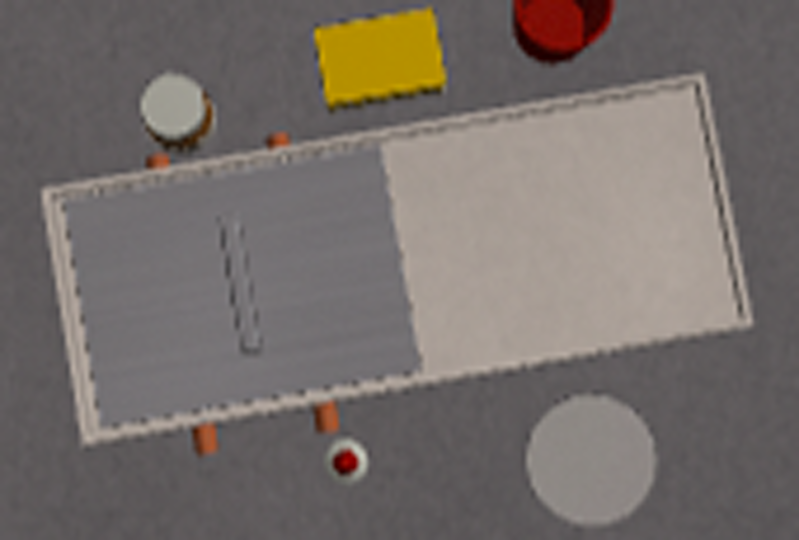

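```bash
cat >> h.py <<'E'
def crop(pts,x0=238,y0=145,f=4.7): return (np.array(pts,float)+.5)/f-.5+[x0,y0]
E
python3 - <<'E'
from h import *
C=px2w('top',crop([(43,188),(703,73),(751,325),(85,445)]),.087)
M=np.array([[.085,.223],[.085,-.223],[-.085,-.223],[-.085,.223]])
c=C[:,:2].mean(0); H=M.T@(C[:,:2]-c); U,S,V=np.linalg.svd(H); A=(U@V).T
yaw=np.arctan2(A[1,0],A[0,0]); print('box',c,yaw,'resid mm',((C[:,:2]-c)@A-M)*1e3)
def box(uv,z): return ((px2w('top',crop(uv),z)[:,:2]-c)@A*1e3).round(1)
print('ridge',box([(232,217),(250,350)],.101),'cover edge',box([(383,145),(421,370)],.081))
np.savez('box.npz',c=c,A=A,yaw=yaw)
o=[('bottle',(345,462),.075),('jar',(175,105),.07),('petri',(592,460),.016),('slide',(380,58),.03),('cup',(563,10),.08)]
for n,p,z in o: print(n,box([p],z))
E
```

```text
box [ 0.58623615 -0.00286191] 0.17779155606565153 resid mm [[ 0.53322551 -1.59727073]
 [ 0.05983574  1.12837723]
 [ 0.11889049  1.78247131]
 [-0.71195174 -1.3135778 ]]
ridge [[ 43.2 101.4]
 [-44.2 104.6]] cover edge [[ 75.6  -4.5]
 [-75.9  -2.9]]
bottle [[-126.6   57. ]]
jar [[128.2 127.8]]
petri [[-156.5 -110.9]]
slide [[143.7 -15.2]]
cup [[ 144.4 -139.2]]
```

Call:
step_arm --pt "0 0 0 0 0 8 0" --pt "0 0 0 0 0 8 0" --pt "0 0 0 0 0 8 0" --pt "0 0 0 0 0 8 0" --pt "0 0 0 0 0 8 0" --pt "0 0 0 0 0 8 0" --pt "0 0 0 0 0 7.7 0" --pt "0 0 0 0 0 0 0" --pt "0 0 0 0 0 0 0" --newtons 10

```text
time_s: 1.0
tcp_pos: [0.2551, 0.5703, 0.2384]
tool_rot: [-3.141, 0.001, 1.752]
ft_force: [0.1, 0.2, 0.3]
gripper_width: 0.0184
grip_force: 0.0
```

```bash
cat >> h.py <<'E'
def st():
    b=np.load('box.npz'); s=r.sense(); p=np.array(s['tcp_pos']); B=(p[:2]-b['c'])@b['A']*1e3
    print('t',s['time_s'],'box mm',B.round(1),'z',round(p[2]*1e3,1),'yaw err deg',np.degrees(s['tool_rot'][2]-b['yaw']-np.pi/2).round(2),'F',np.round(s['ft_force'],1),'w',round(s['gripper_width'],4),'q7',round(s['joint_pos'][6],2))
E
python3 - <<'E'
from h import *
st(); b=np.load('box.npz'); w=px2w('top',[(172,192),(185,195)],.2)[:,:2]; print('wash',w,(w-b['c'])@b['A']*1e3)
E
```

```text
t 1.0 box mm [-224.6  622.7] z 238.4 yaw err deg 0.2 F [0.1 0.2 0.3] w 0.0184 q7 -0.98
wash [[0.59533921 0.41743164]
 [0.58703487 0.38122792]] [[ 83.29115298 412.05839411]
 [ 68.71486654 377.89403779]]
```

Call:
step_arm --pt "-0.02 0.008 0 0 0 0 0" --pt "-0.04 0.015 0 0 0 0 0" --pt "-0.04 0.016 0 0 0 0 0" --pt "-0.04 0.018 0 0 0 0 0" --pt "-0.04 0.018 0 0 0 0 0" --pt "-0.04 0.02 0 0 0 0 0" --pt "-0.04 0.02 0 0 0 0 0" --pt "-0.04 0.02 0 0 0 0 0" --pt "-0.04 0.02 0 0 0 0 0" --pt "-0.04 0.02 0 0 0 0 0" --pt "-0.04 0.02 0 0 0 0 0" --pt "-0.04 0.02 0 0 0 0 0" --pt "-0.02 0.01 0 0 0 0 0" --pt "0 0 0 0 0 0 0" --pt "0 0 0 0 0 0 0"

```text
time_s: 2.5
tcp_pos: [0.5613, 0.1382, 0.2385]
tool_rot: [-3.141, -0.001, 1.75]
ft_force: [-1.2, 0.7, 0.4]
gripper_width: 0.0007
grip_force: 0.0
```

```bash
python3 -c "
from h import *
st()"
```

```text
t 2.5 box mm [  0.4 143.3] z 238.5 yaw err deg 0.07 F [-1.2  0.7  0.4] w 0.0007 q7 -0.13
```

Call:
step_arm --pt "0 0 0.03 0 0 0 0" --pt "0 0 0.04 0 0 0 0" --pt "0 0 0.04 0 0 0 0" --pt "0 0 0.025 0 0 0 0" --pt "0 0 0.0145 0 0 0 0" --pt "0 0 0 0 0 0 0" --pt "0 0 0 0 0 0 0" --pt "-0.01 0 0 0 0 0 0" --pt "-0.008 0 0 0 0 0 0" --pt "-0.005 0 0 0 0 0 0" --pt "-0.005 0 0 0 0 0 0" --pt "-0.005 0 0 0 0 0 0" --pt "-0.005 0 0 0 0 0 0" --pt "-0.005 0 0 0 0 0 0"

```text
time_s: 3.9
tcp_pos: [0.5697, 0.0968, 0.0897]
tool_rot: [3.14, -0.002, 1.75]
ft_force: [-1.4, 5.0, 3.9]
gripper_width: 0.0005
grip_force: 2.4
```

```bash
python3 -c "
from h import *
st()"
```

```text
t 3.9 box mm [  1.4 101.1] z 89.7 yaw err deg 0.08 F [-1.4  5.   3.9] w 0.0005 q7 -0.08
```

Call:
step_arm --pt "-0.008 0 0 0 0 0 0" --pt "-0.012 0 0 0 0 0 0" --pt "-0.012 0 0 0 0 0 0" --pt "-0.012 0 0 0 0 0 0" --pt "-0.012 0 0 0 0 0 0" --pt "-0.012 0 0 0 0 0 0" --pt "-0.012 0 0 0 0 0 0" --pt "-0.012 0 0 0 0 0 0" --pt "-0.012 0 0 0 0 0 0" --pt "-0.012 0 0 0 0 0 0" --pt "-0.012 0 0 0 0 0 0" --pt "-0.012 0 0 0 0 0 0" --pt "-0.01 0 0 0 0 0 0" --pt "-0.008 0 0 0 0 0 0" --pt "-0.006 0 0 0 0 0 0" --pt "-0.005 0 0 0 0 0 0" --pt "0 0 0 0 0 0 0"

```text
time_s: 5.6
tcp_pos: [0.5991, -0.0723, 0.089]
tool_rot: [-3.141, 0.001, 1.748]
ft_force: [-0.1, 0.9, 0.6]
gripper_width: 0.0005
grip_force: 0.5
```

```bash
python3 -c "
from h import *
st()"
```

```text
t 5.6 box mm [  0.4 -70.7] z 89.0 yaw err deg -0.06 F [-0.1  0.9  0.6] w 0.0005 q7 0.15
```

Call:
step_arm --pt "-0.005 0 0 0 0 0 0" --pt "-0.005 0 0 0 0 0 0" --pt "-0.005 0 0 0 0 0 0" --pt "-0.003 0 0 0 0 0 0" --pt "0 0 0 0 0 0 0" --pt "0 0 0 0 0 0 0" --pt "0.008 0 0 0 0 0 0" --pt "0.005 0 0 0 0 0 0" --pt "0 0 -0.03 0 0 0 0" --pt "0 0 -0.04 0 0 0 0" --pt "0 0 -0.05 0 0 0 0" --pt "0 0 -0.05 0 0 0 0" --pt "-0.03 0 0 0 0 0 0" --pt "-0.04 0 0 0 0 0 0" --pt "-0.04 0 0 0 0 0 0" --pt "-0.04 0 0 0 0 0 0" --pt "-0.02 0 0 0 0 0 0" --pt "0 0 0 0 0 0 0"

```text
time_s: 7.4
tcp_pos: [0.6294, -0.2471, 0.2587]
tool_rot: [-3.141, 0.003, 1.743]
ft_force: [-0.7, 0.8, -0.2]
gripper_width: 0.0006
grip_force: 0.0
```

```bash
python3 -c "
from h import *
st()
im=snap('top','top1')[145:260,238:408,::-1]
cv2.imwrite('pics/c2.png',cv2.resize(im,None,fx=4.7,fy=4.7,interpolation=cv2.INTER_CUBIC))"
```

```text
t 7.4 box mm [  -0.7 -248. ] z 258.7 yaw err deg -0.29 F [-0.7  0.8 -0.2] w 0.0006 q7 0.43
```

View pics/c2.png

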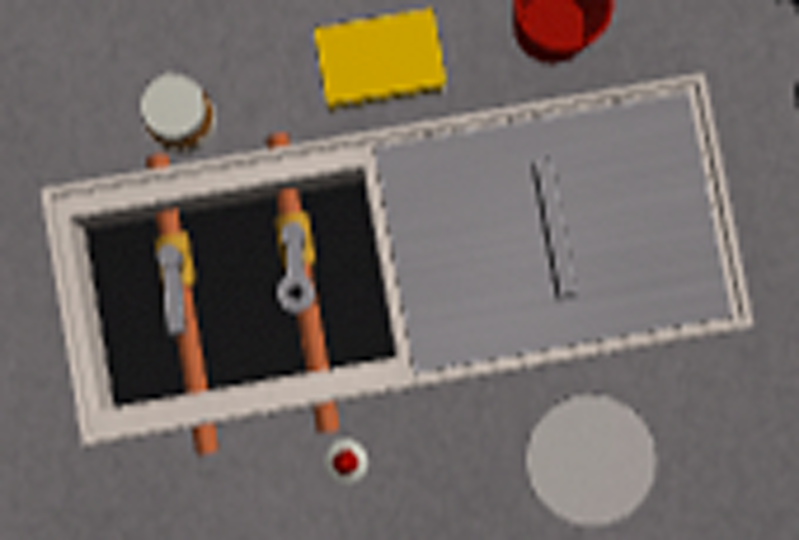

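The cover now lies over the blank half with its ridge near (558,228), and the pit is open. The disc handle is on the right pipe, hub (293,235) and disc (296,292). The plain bar on the left ends at (177,332).

```bash
python3 - <<'E'
from h import *
b=np.load('box.npz'); c,A=b['c'],b['A']
for n,p,z in [('hub',(293,234),.06),('disc',(296,292),.054),('plainhub',(171,255),.06),('plaintip',(177,332),.054),('ridge',(545,158),.101),('ridge2',(569,297),.101),('pitedgeNear',(385,265),.075)]:
    print(n,((px2w('top',crop([p]),z)[:,:2]-c)@A*1e3).round(1))
E
```

```text
hub [[29.7 65. ]]
disc [[-8.8 69.9]]
plainhub [[ 30.  148.2]]
plaintip [[-21.4 153.5]]
ridge [[  45.7 -106.4]]
ridge2 [[ -46.5 -105.2]]
pitedgeNear [[-3.   8.1]]
```

Call:
step_arm --pt "0.02 -0.003 0 0 0 0 0" --pt "0.04 -0.003 0 0 0 0 0" --pt "0.04 -0.003 0 0 0 0 0" --pt "0.04 -0.003 0 0 0 0 0" --pt "0.04 -0.003 0 0 0 0 0" --pt "0.04 -0.003 0 0 0 0 0" --pt "0.04 -0.002 0 0 0 0 0" --pt "0.02 0 0 0 0 0 0" --pt "0 0 0.03 0 0 0 0" --pt "0 0 0.04 0 0 0 0" --pt "0 0 0.04 0 0 0 0" --pt "0 0 0.03 0 0 0 0" --pt "0 0 0.009 0 0 0 0" --pt "0 0 0 0 0 0 0" --pt "0 0 0 0 0 0 0"

```text
time_s: 8.95
tcp_pos: [0.5616, 0.0302, 0.1116]
tool_rot: [3.139, -0.0, 1.75]
ft_force: [0.5, -0.1, 0.6]
gripper_width: 0.0004
grip_force: 0.0
```

```bash
python3 -c "
from h import *
st()"
```

```text
t 8.95 box mm [-18.4  36.9] z 111.6 yaw err deg 0.08 F [ 0.5 -0.1  0.6] w 0.0004 q7 -0.02
```

Call:
step_arm --pt "-0.0045 -0.0015 0 0 0 0 0" --pt "0 0 0.02 0 0 0 0" --pt "0 0 0.02 0 0 0 0" --pt "0 0 0.015 0 0 0 0" --pt "0 0 0.01 0 0 0 0" --pt "0 0 0 0 0 0 0" --pt "0 0 0 0 0 0 0" --pt "0.006 -0.001 0 0 0 0 0" --pt "0.006 -0.001 0 0 0 0 0" --pt "0.005 -0.001 0 0 0 0 0" --pt "0.005 0 0 0 0 0 0" --pt "0 0 0 0 0 0 0"

```text
time_s: 10.15
tcp_pos: [0.5534, 0.0462, 0.0455]
tool_rot: [3.141, -0.0, 1.75]
ft_force: [-0.6, -0.5, 0.1]
gripper_width: 0.0004
grip_force: 0.3
```

```bash
python3 -c "
from h import *
st()"
```

```text
t 10.15 box mm [-23.6  54.1] z 45.5 yaw err deg 0.05 F [-0.6 -0.5  0.1] w 0.0004 q7 -0.05
```

Call:
step_arm --pt "0.006 0 0 0 0 0 0" --pt "0.005 0.001 0 0 0 0 0" --pt "0.005 0.002 0 0 0 0 0" --pt "0.005 0.002 0 0 0 0 0" --pt "0.004 0.003 0 0 0 0 0" --pt "0.004 0.004 0 0 0 0 0" --pt "0.003 0.004 0 0 0 0 0" --pt "0.002 0.003 0 0 0 0 0" --pt "0.001 0.003 0 0 0 0 0" --pt "0.001 0.002 0 0 0 0 0" --pt "0 0 0 0 0 0 0"

```text
time_s: 11.25
tcp_pos: [0.5705, 0.0863, 0.045]
tool_rot: [-3.141, -0.001, 1.75]
ft_force: [-2.7, 0.3, -0.3]
gripper_width: 0.0007
grip_force: 0.9
```

```bash
python3 -c "
from h import *
st()"
```

```text
t 11.25 box mm [ 0.3 90.5] z 45.0 yaw err deg 0.06 F [-2.7  0.3 -0.3] w 0.0007 q7 -0.1
```

Now press gently to the stop.

Call:
step_arm --pt "0 0.001 0 0 0 0 0" --pt "0 0.001 0 0 0 0 0" --pt "0 0.001 0 0 0 0 0" --pt "0 0 0 0 0 0 0"

```text
time_s: 11.65
tcp_pos: [0.5737, 0.0857, 0.0452]
tool_rot: [3.141, -0.0, 1.749]
ft_force: [-2.5, 1.1, 0.6]
gripper_width: 0.0003
grip_force: 1.1
```

```bash
python3 -c "
from h import *
st()"
```

```text
t 11.65 box mm [ 3.4 89.3] z 45.2 yaw err deg -0.0 F [-2.5  1.1  0.6] w 0.0003 q7 -0.09
```

Call:
step_arm --pt "0 0.001 0 0 0 0 0" --pt "0 0.001 0 0 0 0 0" --pt "0 0.001 0 0 0 0 0" --pt "0 0 0 0 0 0 0"

```text
time_s: 12.05
tcp_pos: [0.5742, 0.0858, 0.045]
tool_rot: [-3.137, 0.0, 1.749]
ft_force: [-6.9, 0.1, 3.1]
gripper_width: 0.0005
grip_force: 3.2
```

Call:
step_arm --pt "0 0.001 0 0 0 0 0" --pt "0 0 0 0 0 0 0" --pt "0 -0.01 0 0 0 0 0" --pt "0 -0.012 0 0 0 0 0" --pt "0 0 0 0 0 0 0" --pt "0 0 -0.03 0 0 0 0" --pt "0 0 -0.04 0 0 0 0" --pt "0 0 -0.05 0 0 0 0" --pt "0 0 -0.05 0 0 0 0" --pt "0 0 -0.04 0 0 0 0" --pt "-0.03 0 0 0 0 0 0" --pt "-0.04 0 0 0 0 0 0" --pt "-0.04 0 0 0 0 0 0" --pt "-0.04 0 0 0 0 0 0" --pt "-0.04 0 0 0 0 0 0" --pt "-0.04 0 0 0 0 0 0" --pt "-0.04 0 0 0 0 0 0" --pt "-0.04 0 0 0 0 0 0" --pt "-0.02 0 0 0 0 0 0" --pt "0 0 0 0 0 0 0"

```text
time_s: 14.05
tcp_pos: [0.6148, -0.248, 0.2556]
tool_rot: [3.14, 0.005, 1.742]
ft_force: [-0.1, -1.2, 0.1]
gripper_width: 0.0005
grip_force: 0.0
```

```bash
python3 -c "
from h import *
st()
im=snap('top','top2')[145:260,238:408,::-1]
cv2.imwrite('pics/c3.png',cv2.resize(im,None,fx=4.7,fy=4.7,interpolation=cv2.INTER_CUBIC))"
```

```text
t 14.05 box mm [ -15.2 -246.4] z 255.6 yaw err deg -0.39 F [-0.1 -1.2  0.1] w 0.0005 q7 0.45
```

View pics/c3.png

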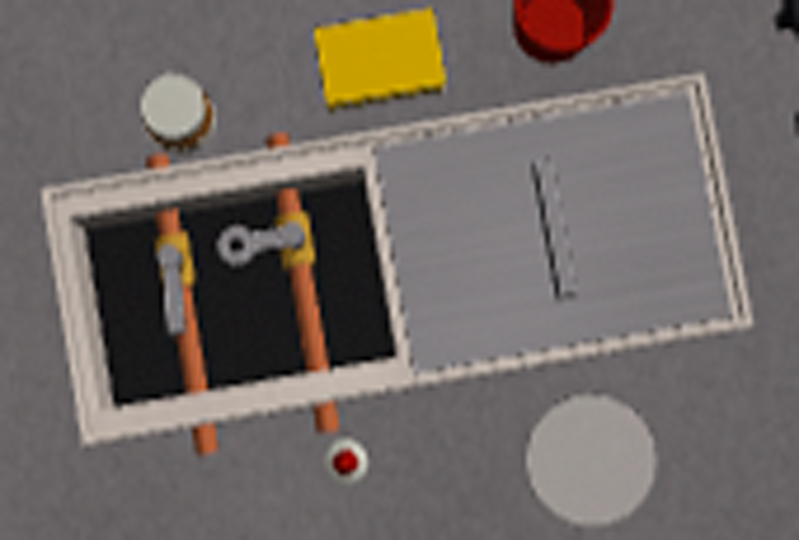

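The disc end is now at (237,244) and the hub at (293,235), so the handle lies across its pipe. The plain handle, the cover and the bystanders look unchanged. I'll check the angle and hand in if it is good.

```bash
python3 - <<'E'
from h import *
b=np.load('box.npz'); c,A=b['c'],b['A']
d=((px2w('top',crop([(237,244)]),.054)[:,:2]-c)@A*1e3)[0]; a=np.arctan2(d[1]-65,30-d[0]); print(d,a)
if a>1.5: print(r.close_job())
E
```

```text
[ 30.278866   103.58095381] 1.5780242751143625
the job is handed in; nothing more can be done
None
```

The job is handed in: the cover is slid over the blank half (about y -106 mm), the disc handle is shut at its stop (about 1.57 rad in the image), the plain handle is still open, nothing else on the bench looks moved, and the hand is clear.

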